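Clamp a spice jar with the cam lever and hold it shut

TASK

Take the spice jar with the brown cap, stand it in the jar clamp between the fence and the blue pad, and slide it away from you until you feel it come up gently against the orange stop; then let go of it, standing upright there. Swing the clamp's lever by its red knob to the point of highest lift, over the brass line, so that the pad presses the jar against the fence, and finish while still holding the knob there: the lever springs back if it is let go. Keep the jar upright and leave the other things alone.

Things in the scene. Friction and masses are not known exactly. Their poses are not given: they have to be found in the camera images.
- jar: the spice jar to be clamped: clear glass, pale label, brown cap, a plain cylinder 41 mm across and 105 mm tall, 0.08 to 0.2 kg, standing upright on the black cooktop (z = 0), left of the clamp. Origin under its middle, z up. Overhead: a wall cabinet (x > 0.56, y < -0.24, z > 0.49 m) and a hood (x > 0.38, z > 0.86 m): draw the arm in before swinging it past them.
- clamp: one-handed jar clamp, fixed: a wooden board 200 mm (x) by 340 mm (y), top 18 mm above the cooktop. Origin under its middle; +x points away from the robot (turned by up to 0.25 rad), +y left. The jar stands on the board between the fence (left) and the blue pad and slides along +x to the stop. Fence to pad: 62 mm at lever 0, 54 mm at lever 0.4. Jar room lies between y = +50 and +62 mm (jar axis).
- fence (a point): middle of the foot of the aluminium fence's inner face, at the board's top, axes as the clamp's (x = 12, y = 83 mm there). The fence runs 75 mm either way along x and is 45 mm tall.
- stop: orange stop block across the channel, locked at a new place along the clamp's x each time (25 mm range); 16 mm thick in x, 34 mm in y, 45 mm tall. Origin under its middle at the board's top, axes as the clamp's. Its near face is at its x = -8 mm, so a seated jar's axis is at x = -28.5 mm. A carried jar meets it as a rigid stop.
- pad: blue sprung pad of the jaw, 44 mm wide along the clamp's x, 3 to 35 mm above the board; origin at its face, level with the board's top. It moves along the clamp's +y as the lever turns and at highest lift presses the jar against the fence with about 12 N; a jar standing a little off the fence is pushed over to it.
- lever (a joint): angle of the cam lever, rad, growing clockwise from above. 0 = rest stop, lever pointing about to the clamp's -y; it starts between 0 and 0.4 and stays by friction. 1.75 = highest lift: lever along the clamp's -x (to the robot), over the brass line. Beyond, lift falls again up to the end stop at 2.25. A spring pulls it back towards 0 if let go; turning takes up to 8 N at the knob.
- mark (a point): middle of where the knob stands over the brass line at highest lift, at the board's top: 75 mm from the pivot along the clamp's -x.
- knob: red upright knob at the end of the lever, 19 mm across, 48 mm tall (62 to 110 mm above the cooktop), 75 mm from the pivot axis. It spins freely on the lever, so it can be pinched from above and carried round without turning the gripper. Origin under its middle.
- knob_grip (a point): point on the knob's axis at the height to grip it, 90 mm above the cooktop.
- pivot (a point): pivot axis of the lever, at the height of the board's top; axes as the clamp's.
- other_jar: a second spice jar of the same shape (41 mm across, 105 mm tall) with a black cap and dark label; a bystander. Origin under its middle.
- mug: green and white mug with a handle, 78x116x101 mm, a bystander. Origin under its middle.
- tin: food tin with a green label, 76 mm across, 58 mm tall, a bystander. Origin under its middle.
- lemon: yellow lemon, 78x55x56 mm, a bystander. Origin under its middle.
- garlic: bulb of garlic, 60x57x58 mm, a bystander. Origin under its middle.
- salt: salt shaker, 44 mm across, 90 mm tall, a bystander. Origin under its middle.
- mill: wooden pepper mill, 58 mm across, 170 mm tall, a bystander. Origin under its middle.
Mind the look-alikes: they are no part of the job. Leave any purple look-alike of the jar alone.

How it is judged:
By the outcome, as a careful person would: the job done as asked, in the order asked, and still so for the second after the job is handed in, while the arm keeps its last pose, push and grip.
It also fails if it takes over 67 s, if anything falls off the work surface, if the arm or the gripper's body presses on something with over 40 N, if the wrist force passes 120 N, or if a joint passes its speed limit or range.

ROBOT

A 6-joint arm with a two-finger parallel gripper is mounted at the origin on a cart in front of the work surface, level with it; the furniture and walls round the work are solid. World frame = base frame: x ahead of the robot, y to its left, z up, the work surface at z = 0. Lengths are in m, angles in degrees, forces in N, time in s.
With the tool pointing down it reaches from about 0.25 to 0.725 m from the base axis. Payload 9.7 kg.
Tool frame: the origin (TCP) lies at the very end of the fingers, on their centre line; the grasp point (between the pads) lies grasp_offset behind it (grasp_offset is the distance from the TCP to the grasp point, in m); z points along the fingers, y is the line along which they close (so a half turn about z gives the same grasp; the last joint's range is limited). The gripper opens to 85 mm and grips with 20 to 120 N. Pads are 22 mm wide; open, the fingers measure 114 mm over their backs; the gripper's body (76 mm by 85 mm) begins 54 mm behind the grasp point. The pads swing forward as they close: fully open they stand 13 mm farther back than shut.
Start: joints at [70.588, 4.979, 10.078, 95.1, 0, 90], TCP at [0.183, 0.519, 0.231] pointing down, gripper open.
Joint ranges: [-179.16, 179.16], [-48.56, 103.87], [-65.8, 70.77], [-126.05, 130.52], [-82.76, 87.17], [-180, 180]. Speed limits (degrees/s): [127.2, 127.2, 147.25, 180, 180, 180].

INTERFACE

Orientations are given as [roll, pitch, yaw] about the fixed x, y, z axes, in that order (R = Rz(yaw) Ry(pitch) Rx(roll)).
In Python, from workcell import get_obs, camera, calibration, job_done, recognise, cut_out, mark_of, grasp_offset gives the robot as it stands.
- The arm moves only by the tool servo_tool, never from a script. Its argument "moves" is a list of rows, each a list of 3 entries, a list of its own where there are three numbers: the turn, a rotation vector about the tool's x, y, z in degrees, then the shift along the tool's x, y, z in m, then the opening in per cent of the stroke, from 0 (shut) to 100 (fully open). In form: [[[ax, ay, az], [x, y, z], claw], ...]. A call has 1 to 12 rows; each row shifts and turns the commanded pose from where the row before left it, along the tool's axes as they then stand; what a row does not reach is not made up. A row lasts 1/10 s, in which the tool goes at most 50 mm and 8.59 degrees, less where a joint would pass 70% of its speed; a pose out of reach is approached as far as the arm can. A call is refused whole if a number of a shift passes 0.05 or a number of a turn 8.59, either way. A call with a gripper value outside its range is refused whole. The fingers move at their own pace and stop on an object; "force" is the grip in N (left out, the last holds). Time passes only in rows, so rows that do not move let the fingers close. It gives the time, the measured TCP pose, the force, the opening and the grip force at its end, in the units of the state.
- get_obs(): the state, without advancing time (a new reading comes with each control period).
- camera(name): name is "scene" or "top" or "wrist"; returns (picture, depth): 420x560x3 uint8, red, green, blue; 420x560 float32, m along the optical axis (not along the pixel's ray), 0 where there is no reading.
- calibration(name): a dict with "camera_matrix" (3x3 intrinsics, pixels), "dist" ([k1, k2, p1, p2, k3] as OpenCV has them; the pictures are not rectified), "R" (3x3) and "t" (3): a world point X has camera coordinates R X + t. Camera axes: x right, y down, z forward; pixel columns grow to the right and rows downward; lengths in m; the calibration is good to about 2 mm. A picture is of the moment at which its call begins: read the wrist's pose just before it. calibration takes no time and is no camera call; for the wrist camera it gives the pose at the moment of the call.
- job_done(): hands the job in; it is judged then, once.
Trained networks look in the newest picture that a camera, given by its name, has taken for a name from the list of things; names that differ only in an ending like _2 or _b are one class to them, and where a whole thing is asked for, a point or a joint stands for the part that bears it (a point fixed in the world has none). Each returns a list of dicts, best first, with "score" (0 to 1); they miss things now and then, are a little off and sometimes report something else, mostly with a low value. They report only what shows in the picture. A call takes as long as a camera call. They do not tell look-alikes from the thing itself.
- recognise(name, camera): "xyz" ([x, y, z] in m, in the coordinates of the camera as it stood for that picture, good to about 4 mm: the middle of the surface that is visible of it).
- cut_out(name, camera): "mask" (420x560 bool, what is visible of it).
- mark_of(name, camera): "xyz" ([x, y, z] in m, in the coordinates of the camera as it stood for that picture, good to about 4 mm: a listed point, or the origin of a listed thing).
The state is a dict: "time": time; "q": joint angles; "qd": joint speeds; "joint_efforts": joint torques, N m; "ee_pos": TCP position; "tcp_rot": TCP orientation; "wrist_force": force on the tool from outside, world axes, zero at the start; "torque": the same for the moment, N m; "opening": finger opening in m; "grasp_force": force on a finger pad.
Only numpy, scipy, OpenCV 4.12 (cv2) and the standard library are available. Lean on these libraries where they do the work, as an engineer would, in place of code of your own. Each camera call takes 0.05 s, during which the arm holds its last target. There are 200 camera calls.

## Working session

There is one attempt and no reset: what is moved stays moved. The work goes in short steps, Python scripts to look and compute and a tool call to move; the robot and the scene stay as the last step left them, time stands still between calls to the robot, and variables do not carry over. Pictures are saved under pics/ and viewed, at most 10 in all, crops included, and the job is handed in when it is done.

Besides the shell and the picture viewer there is one more tool, called in YAML: its name, and indented under it one key for each argument. servo_tool: Moves the arm, as the interface text tells. Its arguments: {"type":"object","properties":{"moves":{"type":"array"},"force":{"type":"number"}},"required":["moves"]}

```bash
mkdir -p pics
cat > h.py <<'E'
import numpy as np, cv2
from workcell import *
def world(cam,p):
    c=calibration(cam); return np.array(c["R"]).T@(np.array(p)-np.array(c["t"]))
def pix(cam,p):
    c=calibration(cam); return cv2.projectPoints(np.array([p],float),np.zeros(3),np.zeros(3),np.array(c["camera_matrix"]),np.array(c["dist"]))[0].ravel()
E
python3 - <<'E'
from h import *
o=get_obs(); print({k:np.round(v,3) for k,v in o.items()}, grasp_offset)
ims=[]
for c in ["scene","top"]:
    im,d=camera(c); ims.append(im)
    cv2.imwrite(f"pics/{c}0.png",im[:,:,::-1])
    for n in ["jar","other_jar","clamp","fence","stop","pad","mark","knob_grip","pivot","knob","mug","tin","salt","mill","lemon","garlic"]:
        for r in mark_of(n,c)[:3]:
            if r["score"]>.2: print(c,n,round(r["score"],2),np.round(world(c,r["xyz"]),3),pix(c,r["xyz"]).astype(int))
E
```

```text
{'time': np.float64(0.0), 'q': array([7.0589e+01, 5.0100e+00, 1.0034e+01, 9.5099e+01, 1.0000e-03,
       8.9998e+01]), 'qd': array([ 0.038,  0.014, -0.082, -0.014, -0.014,  0.019]), 'joint_efforts': array([ 3.0000e-03, -5.2039e+01,  4.6480e+01,  1.6000e-02,  0.0000e+00,
       -0.0000e+00]), 'ee_pos': array([0.183, 0.519, 0.231]), 'tcp_rot': array([-1.79924e+02, -1.00000e-03,  1.60590e+02]), 'wrist_force': array([ 0.329, -0.361, -0.916]), 'torque': array([ 0.043, -0.004, -0.053]), 'grasp_force': np.float64(0.0), 'opening': np.float64(0.085)} 0.0187
scene jar 0.87 [0.437 0.467 0.   ] [153 200]
scene jar 0.73 [0.357 0.314 0.006] [163 238]
scene jar 0.58 [0.428 0.379 0.   ] [168 215]
scene other_jar 0.91 [ 0.553  0.385 -0.004] [199 193]
scene clamp 0.95 [0.523 0.027 0.003] [279 253]
scene fence 0.97 [0.516 0.11  0.019] [255 236]
scene stop 0.62 [0.564 0.101 0.018] [269 228]
scene stop 0.26 [ 0.571 -0.134  0.067] [342 256]
scene pad 0.54 [0.529 0.049 0.02 ] [275 244]
scene mark 0.94 [ 0.477 -0.079  0.016] [300 281]
scene knob_grip 0.4 [ 0.571 -0.135  0.092] [343 250]
scene pivot 0.56 [ 0
[... 881 characters left out ...]
top 0.7 [0.529 0.05  0.018] [281 218]
top pad 0.43 [0.526 0.05  0.02 ] [280 218]
top mark 0.83 [ 0.476 -0.073  0.019] [317 238]
top knob_grip 0.68 [0.528 0.053 0.018] [280 218]
top knob_grip 0.38 [ 0.569 -0.134  0.092] [342 206]
top pivot 0.58 [ 0.547 -0.061  0.02 ] [316 216]
top knob 0.61 [ 0.57  -0.133  0.06 ] [340 208]
top knob 0.34 [ 0.768 -0.001  0.001] [304 153]
top mug 0.5 [ 0.768 -0.003  0.002] [305 153]
top tin 0.44 [ 0.782  0.149 -0.001] [261 144]
top salt 0.25 [ 0.566 -0.132  0.064] [340 209]
top mill 0.83 [ 0.704  0.336 -0.001] [203 159]
top lemon 0.87 [ 0.413 -0.276 -0.008] [378 267]
top lemon 0.66 [ 0.568 -0.135  0.092] [342 206]
top garlic 0.56 [ 0.52  -0.363 -0.008] [407 237]
```

Run:
```python
import cv2,numpy as np
a=cv2.imread("pics/scene0.png")[90:300,110:390]; b=cv2.imread("pics/top0.png")[130:290,120:400]
a=cv2.resize(a,None,fx=2,fy=2,interpolation=3)[:, :800]
cv2.imwrite("pics/c1.png",cv2.resize(cv2.imread("pics/scene0.png")[90:300,110:390],(800,600),interpolation=3))
cv2.imwrite("pics/c2.png",cv2.resize(b,(800,457),interpolation=3))
```

```text
(no output)
```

View pics/c1.png

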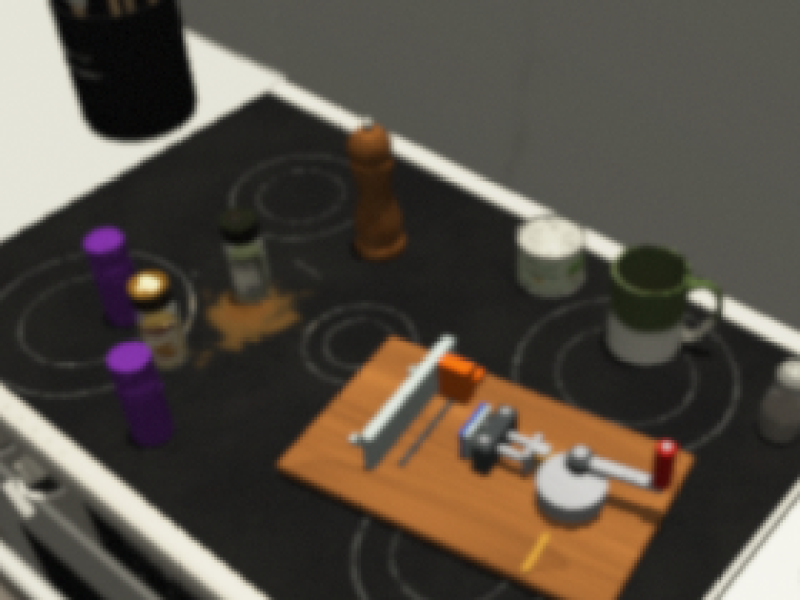

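View pics/c2.png

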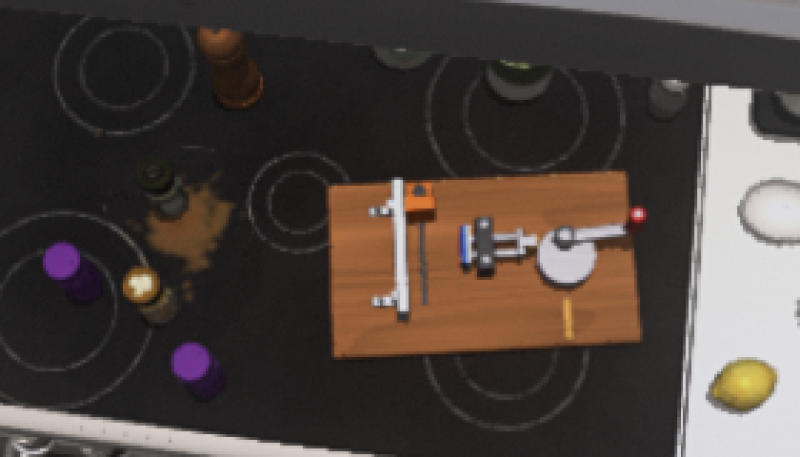

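The candidates in the top crop, as crop pixels:
- Purple jar at (65,265), world (0.44, 0.47).
- Brown cap with pale label at (143,288), world (0.43, 0.38).
- Purple jar at (193,365), world (0.355, 0.31).
- Black cap at (158,180), world (0.55, 0.385).

Only the one at (143,288) has the brown cap, so that is the jar. The fingers should close along about 152° to stay clear of both purple ones.

servo_tool:
  moves:
    - [[0,0,0],[-0.04,-0.0075,0],100]
    - [[0,0,0],[-0.04,-0.0075,0],100]
    - [[0,0,0],[-0.04,-0.0075,0],100]
    - [[0,0,0],[-0.04,-0.0075,0],100]
    - [[0,0,0],[-0.04,-0.0075,0],100]
    - [[0,0,0],[-0.04,-0.0075,0],100]
    - [[0,0,0],[-0.04,-0.0075,0],100]
    - [[0,0,-8],[0,0,0],100]
    - [[0,0,-8],[0,0,0],100]
    - [[0,0,-8],[0,0,0],100]
    - [[0,0,-8],[0,0,0],100]
    - [[0,0,-8],[0,0,0],100]

```text
time: 2.9
ee_pos: [0.4295, 0.3761, 0.2312]
tcp_rot: [-180.0, -0.0, -159.1]
wrist_force: [-0.1, 0.2, 0.5]
opening: 0.0853
grasp_force: 0.0
```

servo_tool:
  moves:
    - [[0,0,-8],[0,0,0],100]
    - [[0,0,-8],[0,0,0],100]
    - [[0,0,-8],[0,0,0],100]
    - [[0,0,-8],[0,0,0],100]
    - [[0,0,-8],[0,0,0],100]
    - [[0,0,0],[0,0,0],100]
    - [[0,0,0],[0,0,0],100]

```text
time: 3.6
ee_pos: [0.4294, 0.3762, 0.2313]
tcp_rot: [-180.0, 0.0, -119.6]
wrist_force: [0.7, -0.5, 0.4]
opening: 0.0852
grasp_force: 0.0
```

Run:
```python
from h import *
o=get_obs(); print({k:np.round(o[k],3) for k in ["time","q","ee_pos","tcp_rot"]})
c=calibration("wrist"); R=np.array(c["R"]); print("cam pos",-R.T@c["t"],"fwd",R[2],"right",R[0])
im,d=camera("wrist"); cv2.imwrite("pics/w1.png",im[:,:,::-1])
for n in ["jar","other_jar","stop","fence"]:
    for r in mark_of(n,"wrist")[:4]:
        if r["score"]>.2: print(n,round(r["score"],2),np.round(world("wrist",r["xyz"]),4),pix("wrist",r["xyz"]).astype(int))
```

```text
{'time': np.float64(3.6), 'q': array([ 4.1219e+01,  7.8980e+00,  1.3266e+01,  9.5366e+01, -1.0000e-03,
       -1.9135e+01]), 'ee_pos': array([0.429, 0.376, 0.231]), 'tcp_rot': array([-1.79998e+02,  2.00000e-03, -1.19646e+02])}
cam pos [0.38985969 0.30674222 0.37392802] fwd [ 0.15312349  0.27026093 -0.9505326 ] right [-8.69603720e-01  4.93750220e-01  2.99447416e-04]
jar 0.92 [0.4404 0.4693 0.0038] [312 255]
jar 0.83 [ 0.3518  0.3133 -0.0009] [317  87]
jar 0.79 [ 0.4303  0.3792 -0.0063] [281 181]
jar 0.45 [ 0.5523  0.3877 -0.0056] [192 239]
other_jar 0.87 [ 0.5525  0.3893 -0.0019] [192 241]
```

View pics/w1.png

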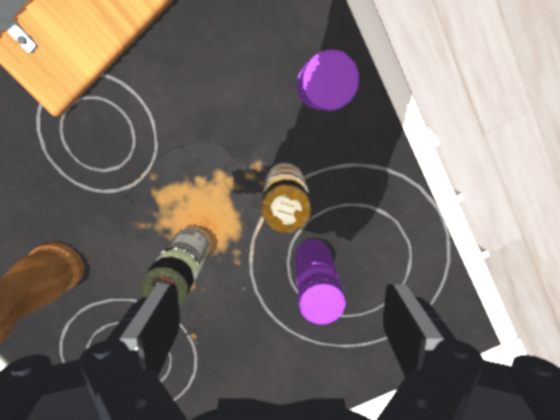

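The brown cap is at (287,208) with the pale label just above it. One purple jar is at (328,80) and the other at (320,300), and the black-capped jar is at (165,290). The fingers at (145,320) and (420,330) come down clear of all of them.

```bash
cat >> h.py <<'E'
def ray(cam,uv,z):
    c=calibration(cam); R=np.array(c["R"]); o=-R.T@np.array(c["t"])
    p=cv2.undistortPoints(np.array([[uv]],float),np.array(c["camera_matrix"]),np.array(c["dist"])).ravel()
    d=R.T@np.array([p[0],p[1],1]); return o+d*(z-o[2])/d[2]
def dep(cam,uv,d):
    c=calibration(cam); R=np.array(c["R"])
    p=cv2.undistortPoints(np.array([[uv]],float),np.array(c["camera_matrix"]),np.array(c["dist"])).ravel()
    z=d[int(uv[1]),int(uv[0])]; return R.T@(np.array([p[0],p[1],1])*z-np.array(c["t"]))
def local(dw):
    "world displacement -> tool axes"
    from scipy.spatial.transform import Rotation as Ro
    o=get_obs(); return Ro.from_euler("xyz",o["tcp_rot"],degrees=True).inv().apply(dw)
E
python3 - <<'E'
from h import *
im,d=camera("wrist")
h=cv2.cvtColor(im[:,:,::-1].copy(),cv2.COLOR_BGR2HSV)
for uv in [(287,208),(275,200),(300,215)]: print(dep("wrist",uv,d))
sub=im[175:240,255:320].astype(int)
m=d[175:240,255:320]
pts=np.array([dep("wrist",(u,v),d) for v in range(175,240) for u in range(255,320) if d[v,u]>0])
t=pts[(pts[:,2]>.097)&(pts[:,2]<.115)]; print(len(t),t.min(0),t.max(0),(t.min(0)+t.max(0))/2,np.median(t,0))
c=(np.percentile(t,1,axis=0)+np.percentile(t,99,axis=0))/2; c[2]=0
o=get_obs(); print(c, local(np.r_[c[:2],.061]-o["ee_pos"]))
E
```

```text
[0.42520043 0.37866501 0.10576389]
[0.43032065 0.3685212  0.10498797]
[0.41903005 0.38878652 0.1057973 ]Traceback (most recent call last):
  File "<stdin>", line 7, in <module>
  File "h.py", line 12, in dep
    c=calibration(cam); R=np.array(c["R"])
ValueError: time passes only in moves, steps and waits
```

```bash
cat >> h.py <<'E'
def cloud(cam,d):
    c=calibration(cam); R=np.array(c["R"]); v,u=np.nonzero(d>0)
    p=cv2.undistortPoints(np.stack([u,v],1)[:,None].astype(float),np.array(c["camera_matrix"]),np.array(c["dist"]))[:,0]
    X=np.c_[p,np.ones(len(p))]*d[v,u][:,None]; W=np.full(d.shape+(3,),np.nan); W[v,u]=(X-np.array(c["t"]))@R; return W
E
python3 - <<'E'
from h import *
im,d=camera("wrist"); W=cloud("wrist",d)
t=W[175:240,255:320].reshape(-1,3); t=t[(t[:,2]>.098)&(t[:,2]<.115)]
(cx,cy),r=cv2.minEnclosingCircle(t[:,:2].astype(np.float32)); print(len(t),cx,cy,r,np.median(t[:,2]))
o=get_obs(); print(local(np.array([cx,cy,.061])-o["ee_pos"]))
E
```

```text
1952 0.4265674650669098 0.37942951917648315 0.020455868914723396 0.10517818807016471
[-0.00141736  0.00407368  0.17030912]
```

servo_tool:
  moves:
    - [[0,0,0],[-0.0014,0.004,0.03],100]
    - [[0,0,0],[0,0,0.03],100]
    - [[0,0,0],[0,0,0.03],100]
    - [[0,0,0],[0,0,0.03],100]
    - [[0,0,0],[0,0,0.03],100]
    - [[0,0,0],[0,0,0.02],100]
    - [[0,0,0],[0,0,0],100]
    - [[0,0,0],[0,0,0],40]
    - [[0,0,0],[0,0,0],20]
    - [[0,0,0],[0,0,0],20]
    - [[0,0,0],[0,0,0],20]
    - [[0,0,0],[0,0,0],20]
  force: 30

```text
time: 5.15
ee_pos: [0.4272, 0.3799, 0.0628]
tcp_rot: [-180.0, 0.1, -119.4]
wrist_force: [-0.3, 0.2, 5.7]
opening: 0.0395
grasp_force: 30.0
```

servo_tool:
  moves:
    - [[0,0,0],[0,0,-0.01],20]
    - [[0,0,0],[0,0,-0.03],20]
    - [[0,0,0],[0,0,-0.04],20]
    - [[0,0,0],[0,0,-0.04],20]
    - [[0,0,0],[0,0,-0.04],20]
    - [[0,0,0],[0,0,-0.04],20]
    - [[0,0,0],[0,0,-0.037],20]
    - [[0,0,0],[0.02,-0.022,0],20]
    - [[0,0,0],[0.02,-0.022,0],20]
    - [[0,0,0],[0.02,-0.022,0],20]
    - [[0,0,0],[0.02,-0.022,0],20]

```text
time: 6.25
ee_pos: [0.464, 0.2653, 0.299]
tcp_rot: [-180.0, 0.0, -119.4]
wrist_force: [0.2, -0.2, -1.4]
opening: 0.0401
grasp_force: 30.6
```

servo_tool:
  moves:
    - [[0,0,0],[0.022,-0.026,0],20]
    - [[0,0,0],[0.022,-0.026,0],20]
    - [[0,0,0],[0.022,-0.026,0],20]
    - [[0,0,0],[0.022,-0.026,0],20]
    - [[0,0,0],[0.0215,-0.0216,0],20]
    - [[0,0,-7.35],[0,0,0],20]
    - [[0,0,-7.35],[0,0,0],20]
    - [[0,0,-7.35],[0,0,0],20]
    - [[0,0,-7.35],[0,0,0],20]
    - [[0,0,0],[0,0,0],20]
    - [[0,0,0],[0,0,0],20]

```text
time: 7.35
ee_pos: [0.5195, 0.1094, 0.2987]
tcp_rot: [-180.0, 0.0, -90.2]
wrist_force: [-0.1, 0.4, -1.1]
opening: 0.0403
grasp_force: 30.6
```

Run:
```python
from h import *
o=get_obs(); print({k:np.round(o[k],3) for k in ["time","q","ee_pos","tcp_rot","opening","wrist_force"]})
im,d=camera("wrist"); cv2.imwrite("pics/w2.png",im[:,:,::-1]); np.save("w2.npy",cloud("wrist",d))
for n in ["stop","fence","pad","pivot","mark","knob_grip","clamp","jar"]:
    for r in mark_of(n,"wrist")[:3]:
        if r["score"]>.2: print(n,round(r["score"],2),np.round(world("wrist",r["xyz"]),4),pix("wrist",r["xyz"]).astype(int))
```

```text
{'time': np.float64(7.35), 'q': array([ 1.18870e+01,  4.45200e+00,  1.71390e+01,  1.02672e+02,
        2.00000e-03, -7.78870e+01]), 'ee_pos': array([0.52 , 0.109, 0.299]), 'tcp_rot': array([-1.79987e+02,  5.00000e-03, -9.02270e+01]), 'opening': np.float64(0.04), 'wrist_force': array([-0.057,  0.389, -1.11 ])}
stop 0.86 [0.5629 0.1012 0.0135] [244 163]
fence 0.88 [0.5177 0.1122 0.0126] [282 172]
pad 0.61 [0.5284 0.0501 0.0164] [273 119]
pivot 0.65 [ 0.5478 -0.0586  0.0195] [253  11]
mark 0.26 [ 0.5149  0.0275 -0.0018] [284  99]
knob_grip 0.29 [0.5666 0.1009 0.0176] [241 163]
jar 0.77 [ 0.3486  0.3127 -0.004 ] [399 308]
jar 0.68 [0.5213 0.1058 0.2284] [278 227]
```

View pics/w2.png

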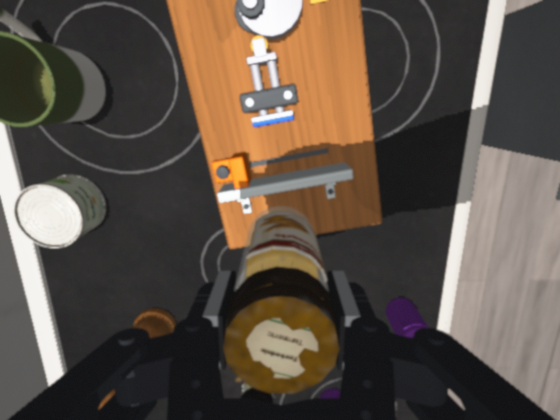

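The picture shows the fence top running from (220,195) to (350,173), the orange stop at (232,170), the blue pad face at (272,118), and the jar upright in the hand. I'll fit the fence line, stop and pad from the depth.

Run:
```python
from h import *
W=np.load("w2.npy"); im=cv2.imread("pics/w2.png")
def reg(v0,v1,u0,u1,z0,z1): 
    a=W[v0:v1,u0:u1].reshape(-1,3); s=(a[:,2]>z0)&(a[:,2]<z1); return a[s], im[v0:v1,u0:u1].reshape(-1,3)[s]
b,_=reg(130,150,290,360,0,.05); print("board z",np.median(b[:,2]))
f,_=reg(160,210,255,356,.055,.072)
r=cv2.minAreaRect(f[:,:2].astype(np.float32)); print("fence",r,np.median(f[:,2]))
f0=f[np.abs(f[:,2]-np.median(f[:,2]))<.004]
v=cv2.fitLine(f0[:,:2].astype(np.float32),cv2.DIST_HUBER,0,.01,.01).ravel(); th=np.arctan2(v[1],v[0]); th=(th+np.pi/2)%np.pi-np.pi/2; print("yaw deg",np.degrees(th))
hsv=cv2.cvtColor(im,cv2.COLOR_BGR2HSV).reshape(im.shape)
c,s=np.cos(th),np.sin(th)
def loc(a): return np.c_[a[:,0]*c+a[:,1]*s, -a[:,0]*s+a[:,1]*c, a[:,2]]
P=lambda a:np.round(np.percentile(a,[1,5,50,95,99],axis=0),4)
print("fence loc",P(loc(f0)))
H=hsv[140:200,205:260]; m=(H[...,0]>4)&(H[...,0]<13)&(H[...,1]>215)&(H[...,2]>150)
a=W[140:200,205:260][m]; a=a[a[:,2]>.05]; print("stop loc",len(a)); print(P(loc(a)))
H=hsv[100:140,240:305]; m=(H[...,0]>100)&(H[...,0]<130)&(H[...,1]>120); a=W[100:140,240:305][m]; print("pad",len(a)); print(P(loc(a)))
# fence and stop as seen by nets
for n,p in dict(stop=[.5665,.1005],fence=[.517,.109],jarhand=[.5205,.108]).items(): print(n,loc(np.array([[*p,0.]]))[0])
```

```text
board z 0.018126891002971393
fence ((0.49537625908851624, 0.11392396688461304), (0.10892501473426819, 0.012524592690169811), 10.302773475646973) 0.06274305803457353
yaw deg 10.327471
fence loc [[0.4546 0.0173 0.0596]
 [0.4589 0.0176 0.0608]
 [0.507  0.0228 0.0628]
 [0.5558 0.0284 0.0642]
 [0.5604 0.0292 0.0648]]
stop loc 1
[[0.5687 0.0122 0.0632]
 [0.5687 0.0122 0.0632]
 [0.5687 0.0122 0.0632]
 [0.5687 0.0122 0.0632]
 [0.5687 0.0122 0.0632]]
pad 135
[[nan nan nan]
 [nan nan nan]
 [nan nan nan]
 [nan nan nan]
 [nan nan nan]]
stop [ 0.57533929 -0.00268686  0.        ]
fence [0.52816506 0.01454949 0.        ]
jarhand [0.53142908 0.01293823 0.        ]
```

servo_tool:
  moves:
    - [[0,0,-5.25],[0,0,0],20]
    - [[0,0,-5.25],[0,0,0],20]
    - [[0,0,0],[0.01,0.014,0],20]
    - [[0,0,0],[0.0125,0.0137,0],20]
    - [[0,0,0],[0,0,0.03],20]
    - [[0,0,0],[0,0,0.03],20]
    - [[0,0,0],[0,0,0.03],20]
    - [[0,0,0],[0,0,0.03],20]
    - [[0,0,0],[0,0,0.03],20]
    - [[0,0,0],[0,0,0.005],20]
    - [[0,0,0],[0,0,0],20]
    - [[0,0,0],[0,0,0],20]

```text
time: 9.0
ee_pos: [0.4971, 0.0823, 0.145]
tcp_rot: [-179.9, -0.0, -79.5]
wrist_force: [0.8, 0.2, -0.8]
opening: 0.0399
grasp_force: 30.8
```

Run:
```python
from h import *
o=get_obs(); print({k:np.round(o[k],4) for k in ["time","ee_pos","tcp_rot","wrist_force"]})
a,_=camera("scene"); b,_=camera("top"); w,d=camera("wrist")
np.save("w3.npy",cloud("wrist",d)); cv2.imwrite("pics/w3.png",w[:,:,::-1])
L=cv2.resize(a[170:300,210:370],(640,520),interpolation=3)
cv2.imwrite("pics/s3.png",L[:,:,::-1]);
```

```text
{'time': np.float64(9.0), 'ee_pos': array([0.4971, 0.0823, 0.145 ]), 'tcp_rot': array([-1.79890e+02, -3.10000e-03, -7.95161e+01]), 'wrist_force': array([ 0.7888,  0.1873, -0.8484])}
```

View pics/w3.png

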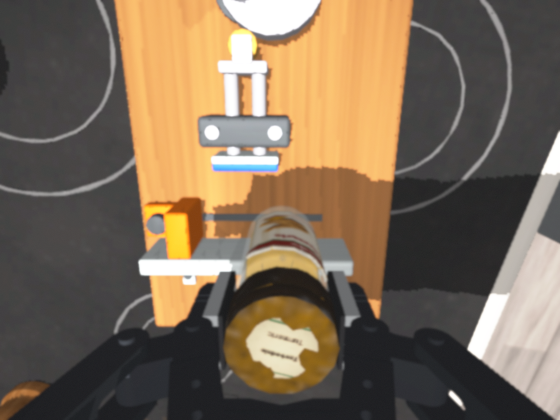

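Now the stop (orange, 150–190, 205–258), pad (212–278,163) and fence (140–350,262) are all in view and square with the tool. I'll refit from this closer view.

Run:
```python
from h import *
W=np.load("w3.npy"); th=np.radians(10.33); c,s=np.cos(th),np.sin(th)
L=np.stack([W[...,0]*c+W[...,1]*s,-W[...,0]*s+W[...,1]*c,W[...,2]],-1)
def P(n,v0,v1,u0,u1,z0,z1):
    a=L[v0:v1,u0:u1].reshape(-1,3); a=a[(a[:,2]>z0)&(a[:,2]<z1)]; print(n,len(a));len(a) and print(np.round(np.percentile(a,[1,5,50,95,99],axis=0),4))
P("stop",195,240,140,200,.055,.07)
P("fence",235,285,140,215,.055,.07)
P("fenceR",235,285,322,355,.055,.07)
P("pad",150,175,205,285,.03,.07)
P("carriage",100,150,195,295,.03,.1)
P("jar in hand",205,250,240,320,.075,.11)
o=get_obs()["ee_pos"]; print(o[0]*c+o[1]*s,-o[0]*s+o[1]*c)
```

```text
stop 751
[[ 0.5668 -0.017   0.0554]
 [ 0.567  -0.0168  0.0566]
 [ 0.5736 -0.0086  0.0625]
 [ 0.5813  0.0009  0.0636]
 [ 0.5822  0.0018  0.0641]]
fence 1939
[[ 0.5511 -0.0012  0.0555]
 [ 0.554   0.0011  0.0577]
 [ 0.5749  0.0183  0.0625]
 [ 0.5988  0.0272  0.0636]
 [ 0.6017  0.0282  0.0641]]
fenceR 465
[[0.4535 0.0168 0.0554]
 [0.4546 0.017  0.0562]
 [0.4633 0.0197 0.0624]
 [0.4732 0.0263 0.0637]
 [0.4746 0.0279 0.064 ]]
pad 1352
[[ 0.5061 -0.056   0.0334]
 [ 0.5081 -0.0546  0.0393]
 [ 0.528  -0.0501  0.0524]
 [ 0.5478 -0.044   0.0537]
 [ 0.5497 -0.0434  0.0542]]
carriage 3502
[[ 0.4989 -0.0879  0.0382]
 [ 0.5016 -0.0847  0.0409]
 [ 0.5283 -0.0709  0.0535]
 [ 0.5542 -0.06    0.056 ]
 [ 0.5572 -0.0573  0.057 ]]
jar in hand 790
[[ 0.485  -0.0293  0.0845]
 [ 0.4874 -0.0291  0.0861]
 [ 0.5039 -0.027   0.0993]
 [ 0.5208 -0.0178  0.1091]
 [ 0.5224 -0.0157  0.1099]]
0.5039098852767847 -0.008174885980730337
```

servo_tool:
  moves:
    - [[0,0,0],[0,0,0.025],20]
    - [[0,0,0],[0,0,0.02],20]
    - [[0,0,0],[0,0,0.012],20]
    - [[0,0,0],[0,0,0.003],20]
    - [[0,0,0],[0,0,0.001],20]
    - [[0,0,0],[0,0,0.001],20]
    - [[0,0,0],[0,0,0],20]
    - [[0,0,0],[0,0,0],20]

```text
time: 9.95
ee_pos: [0.4968, 0.0822, 0.0819]
tcp_rot: [-180.0, -0.0, -79.5]
wrist_force: [0.6, 0.4, -1.0]
opening: 0.04
grasp_force: 30.9
```

servo_tool:
  moves:
    - [[0,0,0],[0,0,0.0007],20]
    - [[0,0,0],[0,0,0.0005],20]
    - [[0,0,0],[0,0,0],20]

```text
time: 10.25
ee_pos: [0.4968, 0.0822, 0.0808]
tcp_rot: [-179.9, -0.0, -79.5]
wrist_force: [-0.4, -0.5, 4.7]
opening: 0.0395
grasp_force: 31.4
```

servo_tool:
  moves:
    - [[0,0,0],[0,0,-0.0007],20]
    - [[0,0,0],[0,-0.006,0],20]
    - [[0,0,0],[0,-0.006,0],20]
    - [[0,0,0],[0,-0.006,0],20]
    - [[0,0,0],[0,-0.006,0],20]
    - [[0,0,0],[0,-0.006,0],20]
    - [[0,0,0],[0,-0.005,0],20]
    - [[0,0,0],[0,-0.002,0],20]
    - [[0,0,0],[0,0,0],20]
    - [[0,0,0],[0,0,0],20]

```text
time: 11.25
ee_pos: [0.5334, 0.089, 0.0808]
tcp_rot: [-180.0, -0.0, -79.5]
wrist_force: [0.4, -0.3, 3.4]
opening: 0.0396
grasp_force: 31.2
```

servo_tool:
  moves:
    - [[0,0,0],[0,-0.001,0],20]
    - [[0,0,0],[0,-0.001,0],20]
    - [[0,0,0],[0,0,0],20]

```text
time: 11.55
ee_pos: [0.5348, 0.0893, 0.0808]
tcp_rot: [180.0, -0.0, -79.5]
wrist_force: [-2.9, -0.3, 4.4]
opening: 0.0402
grasp_force: 31.4
```

servo_tool:
  moves:
    - [[0,0,0],[0,-0.0005,0],20]
    - [[0,0,0],[0,0,0],20]
    - [[0,0,0],[0,0,0],20]

```text
time: 11.85
ee_pos: [0.5351, 0.0893, 0.0808]
tcp_rot: [180.0, -0.0, -79.5]
wrist_force: [-3.3, -0.8, 5.0]
opening: 0.0401
grasp_force: 31.4
```

servo_tool:
  moves:
    - [[0,0,0],[0,-0.0005,0],20]
    - [[0,0,0],[0,-0.0005,0],20]
    - [[0,0,0],[0,0,0],20]

```text
time: 12.15
ee_pos: [0.5362, 0.0895, 0.0808]
tcp_rot: [180.0, -0.0, -79.5]
wrist_force: [-3.5, -0.8, 5.2]
opening: 0.0403
grasp_force: 31.4
```

servo_tool:
  moves:
    - [[0,0,0],[0,-0.001,-0.0003],20]
    - [[0,0,0],[0,-0.0005,0],20]
    - [[0,0,0],[0,0,0],20]

```text
time: 12.45
ee_pos: [0.5379, 0.0899, 0.0809]
tcp_rot: [180.0, 0.0, -79.5]
wrist_force: [-0.6, 0.3, 0.8]
opening: 0.0401
grasp_force: 31.1
```

servo_tool:
  moves:
    - [[0,0,0],[0,-0.0005,0],20]
    - [[0,0,0],[0,-0.0005,0],20]
    - [[0,0,0],[0,0,0],20]

```text
time: 12.75
ee_pos: [0.5389, 0.0901, 0.0809]
tcp_rot: [-180.0, 0.0, -79.5]
wrist_force: [0.3, 0.7, -0.5]
opening: 0.0399
grasp_force: 30.8
```

servo_tool:
  moves:
    - [[0,0,0],[0,-0.0005,0],20]
    - [[0,0,0],[0,0,0],20]

```text
time: 12.95
ee_pos: [0.5393, 0.0901, 0.081]
tcp_rot: [180.0, -0.0, -79.5]
wrist_force: [0.3, -0.7, -1.3]
opening: 0.0403
grasp_force: 30.8
```

servo_tool:
  moves:
    - [[0,0,0],[0,-0.0005,0],20]
    - [[0,0,0],[0,0,0],20]

```text
time: 13.15
ee_pos: [0.5394, 0.0902, 0.081]
tcp_rot: [179.9, -0.0, -79.5]
wrist_force: [-3.3, -0.4, -0.3]
opening: 0.0398
grasp_force: 31.0
```

servo_tool:
  moves:
    - [[0,0,0],[0,-0.0005,0],20]
    - [[0,0,0],[0,0,0],20]

```text
time: 13.35
ee_pos: [0.5395, 0.0902, 0.0809]
tcp_rot: [179.9, 0.0, -79.5]
wrist_force: [-5.5, -2.5, 1.5]
opening: 0.0402
grasp_force: 31.2
```

The force grew from 0 to about 6 N while the arm stopped advancing, so the jar is against the stop. I'll ease the push and release.

servo_tool:
  moves:
    - [[0,0,0],[0,0.0004,0.0003],20]
    - [[0,0,0],[0,0,0],20]
    - [[0,0,0],[0,0,0],60]
    - [[0,0,0],[0,0,0],80]
    - [[0,0,0],[0,0,0],80]
    - [[0,0,0],[0,0,0],80]

```text
time: 13.95
ee_pos: [0.5401, 0.0903, 0.0809]
tcp_rot: [-180.0, -0.0, -79.5]
wrist_force: [-0.1, -0.5, 0.2]
opening: 0.068
grasp_force: 0.0
```

servo_tool:
  moves:
    - [[0,0,0],[0,0,-0.01],80]
    - [[0,0,0],[0,0,-0.03],80]
    - [[0,0,0],[0,0,-0.04],80]
    - [[0,0,0],[0,0,-0.04],80]
    - [[0,0,0],[0,0,-0.03],80]
    - [[0,0,0],[0.03,0,0],80]
    - [[0,0,0],[0.03,0,0],80]
    - [[0,0,0],[0.03,0,0],80]
    - [[0,0,0],[0.03,0,0],80]
    - [[0,0,0],[0,0,0],80]
    - [[0,0,0],[0,0,0],80]

```text
time: 15.05
ee_pos: [0.5618, -0.0283, 0.2313]
tcp_rot: [-180.0, 0.0, -79.6]
wrist_force: [0.3, 0.1, 0.0]
opening: 0.0681
grasp_force: 0.0
```

Run:
```python
from h import *
o=get_obs(); print({k:np.round(o[k],4) for k in ["time","ee_pos","tcp_rot","wrist_force","q"]})
w,d=camera("wrist"); W=cloud("wrist",d); np.save("w4.npy",W); cv2.imwrite("pics/w4.png",w[:,:,::-1])
for n in ["knob_grip","knob","pivot","mark","jar"]:
    for r in mark_of(n,"wrist")[:2]:
        if r["score"]>.2: print(n,round(r["score"],2),np.round(world("wrist",r["xyz"]),4),pix("wrist",r["xyz"]).astype(int))
```

```text
{'time': np.float64(15.05), 'ee_pos': array([ 0.5618, -0.0283,  0.2313]), 'tcp_rot': array([-1.799752e+02,  4.300000e-03, -7.959160e+01]), 'wrist_force': array([0.3009, 0.1354, 0.0093]), 'q': array([-2.885400e+00,  6.693800e+00,  1.193860e+01,  9.522160e+01,
        9.800000e-03, -1.032938e+02])}
knob_grip 0.58 [ 0.5622 -0.1284  0.0883] [304  72]
knob 0.66 [ 0.5689 -0.131   0.0629] [295  69]
knob 0.29 [ 0.5172  0.0288 -0.0006] [310 234]
pivot 0.92 [ 0.5476 -0.0542  0.0222] [299 160]
mark 0.58 [ 0.4694 -0.0694  0.0174] [379 158]
mark 0.56 [ 0.5471 -0.0563  0.0198] [300 157]
jar 0.63 [0.5399 0.092  0.0107] [280 285]
jar 0.23 [0.7708 0.0009 0.0022] [ 79 169]
```

View pics/w4.png

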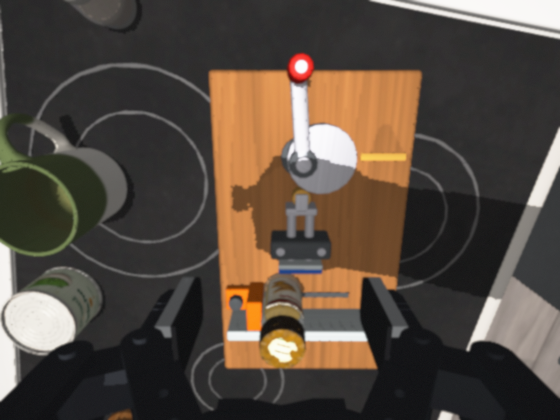

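The jar stands upright against the stop, with its cap at (283,340). The knob is at (301,67), the pivot at (302,163) and the brass line runs (360–405,157).

Run:
```python
from h import *
W=np.load("w4.npy"); im=cv2.imread("pics/w4.png"); th=np.radians(10.33); c,s=np.cos(th),np.sin(th)
Rl=np.array([[c,s],[-s,c]])
def circ(n,v0,v1,u0,u1,z0,z1):
    a=W[v0:v1,u0:u1].reshape(-1,3); a=a[(a[:,2]>z0)&(a[:,2]<z1)]
    (x,y),r=cv2.minEnclosingCircle(a[:,:2].astype(np.float32)); print(n,len(a),np.round([x,y,r,np.median(a[:,2])],4),"loc",np.round(Rl@[x,y],4)); return np.array([x,y])
k=circ("knob",45,95,280,325,.104,.118)
circ("jar",310,380,250,310,.112,.135)
circ("hub",145,178,286,318,.07,.11)
H=cv2.cvtColor(im,cv2.COLOR_BGR2HSV); m=(H[...,0]>20)&(H[...,0]<32)&(H[...,1]>130); m[:140]=0;m[175:]=0;m[:,:350]=0;m[:,415:]=0
a=W[m]; l=(Rl@a[:,:2].T).T; print("brass",len(a),np.nanmedian(l,0),np.nanpercentile(l,[2,98],axis=0),np.nanmedian(a[:,2]))
print("W hub z", np.round(W[163,295:312:4,2],3), "knob z",np.round(W[67,301],3))
```

```text
knob 568 [ 0.5667 -0.1303  0.009   0.1103] loc [ 0.5342 -0.2298]
jar 1757 [0.539  0.0893 0.0206 0.1228] loc [ 0.5463 -0.0088]
hub 2 [ 0.5472 -0.0589  0.0036  0.0704] loc [ 0.5278 -0.1561]
brass 165 [ 0.44979044 -0.15507758] [[ 0.42617914 -0.15703924]
 [ 0.4667663  -0.15292642]] 0.019278225542464385
W hub z [0.061 0.068 0.068 0.068 0.068] knob z [ 0.567 -0.13   0.111]
```

servo_tool:
  moves:
    - [[0,0,0],[0.025,0.0034,0],80]
    - [[0,0,0],[0.03,0.004,0],80]
    - [[0,0,0],[0.026,0.003,0],80]
    - [[0,0,0],[0.02,0.003,0],80]
    - [[0,0,0],[0,0,0.03],80]
    - [[0,0,0],[0,0,0.03],80]
    - [[0,0,0],[0,0,0.02],80]
    - [[0,0,0],[0,0,0],80]
    - [[0,0,0],[0,0,0],80]

```text
time: 16.25
ee_pos: [0.5669, -0.1291, 0.1514]
tcp_rot: [-180.0, 0.0, -79.5]
wrist_force: [1.1, -0.2, 1.2]
opening: 0.0681
grasp_force: 0.0
```

Run:
```python
from h import *
o=get_obs(); print({k:np.round(o[k],4) for k in ["time","ee_pos","tcp_rot"]})
print("to knob",local(np.array([.5667,-.1303,.073])-o["ee_pos"]))
p=np.radians(np.r_[-4.3,np.arange(0,91,7.5)]); X=75*np.c_[-np.sin(p),-np.cos(p)]; d=np.diff(X,axis=0)
print("tool x,y mm", np.round(np.c_[-d[:,1],-d[:,0]],1).tolist())
```

```text
{'time': np.float64(16.25), 'ee_pos': array([ 0.5669, -0.1291,  0.1514]), 'tcp_rot': array([-1.799982e+02,  1.900000e-03, -7.947860e+01])}
to knob [0.00110956 0.00044127 0.07843978]
tool x,y mm [[0.2, 5.6], [-0.6, 9.8], [-1.9, 9.6], [-3.2, 9.3], [-4.3, 8.8], [-5.5, 8.2], [-6.5, 7.4], [-7.4, 6.5], [-8.2, 5.5], [-8.8, 4.3], [-9.3, 3.2], [-9.6, 1.9], [-9.8, 0.6]]
```

servo_tool:
  moves:
    - [[0,0,0],[0.001,0.0004,0.03],80]
    - [[0,0,0],[0,0,0.03],80]
    - [[0,0,0],[0,0,0.018],80]
    - [[0,0,0],[0,0,0],60]
    - [[0,0,0],[0,0,0],30]
    - [[0,0,0],[0,0,0],5]
    - [[0,0,0],[0,0,0],5]
    - [[0,0,0],[0,0,0],5]
    - [[0,0,0],[0,0,0],5]
  force: 60

```text
time: 17.15
ee_pos: [0.5678, -0.1308, 0.075]
tcp_rot: [-179.8, -0.1, -79.5]
wrist_force: [-1.2, 0.4, 6.2]
opening: 0.0177
grasp_force: 58.3
```

servo_tool:
  moves:
    - [[0,0,0],[0.0001,0.0028,0],5]
    - [[0,0,0],[0.0001,0.0028,0],5]
    - [[0,0,0],[-0.0003,0.0049,0],5]
    - [[0,0,0],[-0.0003,0.0049,0],5]
    - [[0,0,0],[-0.0009,0.0048,0],5]
    - [[0,0,0],[-0.001,0.0048,0],5]
    - [[0,0,0],[-0.0016,0.0047,0],5]
    - [[0,0,0],[-0.0016,0.0046,0],5]
    - [[0,0,0],[-0.0021,0.0044,0],5]
    - [[0,0,0],[-0.0022,0.0044,0],5]
    - [[0,0,0],[0,0,0],5]

```text
time: 18.25
ee_pos: [0.5234, -0.1294, 0.075]
tcp_rot: [-179.8, -0.1, -79.5]
wrist_force: [-0.6, -2.0, 8.3]
opening: 0.0171
grasp_force: 58.7
```

servo_tool:
  moves:
    - [[0,0,0],[-0.0027,0.0041,0],5]
    - [[0,0,0],[-0.0028,0.0041,0],5]
    - [[0,0,0],[-0.0032,0.0037,0],5]
    - [[0,0,0],[-0.0033,0.0037,0],5]
    - [[0,0,0],[-0.0037,0.0033,0],5]
    - [[0,0,0],[-0.0037,0.0032,0],5]
    - [[0,0,0],[-0.0041,0.0028,0],5]
    - [[0,0,0],[-0.0041,0.0027,0],5]
    - [[0,0,0],[0,0,0],5]

```text
time: 19.15
ee_pos: [0.4912, -0.1075, 0.075]
tcp_rot: [-179.9, -0.2, -79.5]
wrist_force: [-1.5, -4.3, 8.7]
opening: 0.0172
grasp_force: 58.9
```

servo_tool:
  moves:
    - [[0,0,0],[-0.0044,0.0022,0],5]
    - [[0,0,0],[-0.0044,0.0021,0],5]
    - [[0,0,0],[-0.0046,0.0016,0],5]
    - [[0,0,0],[-0.0047,0.0016,0],5]
    - [[0,0,0],[-0.0048,0.001,0],5]
    - [[0,0,0],[-0.0048,0.0009,0],5]
    - [[0,0,0],[-0.0049,0.0003,0],5]
    - [[0,0,0],[-0.0049,0.0003,0],5]
    - [[0,0,0],[0,0,0],5]
    - [[0,0,0],[0,0,0],5]

```text
time: 20.15
ee_pos: [0.4742, -0.0724, 0.0749]
tcp_rot: [-179.9, -0.1, -79.5]
wrist_force: [-4.9, -3.9, 11.4]
opening: 0.0174
grasp_force: 59.2
```

Run:
```python
from h import *
o=get_obs(); print({k:np.round(o[k],4) for k in ["time","ee_pos","tcp_rot","wrist_force","grasp_force"]})
th=np.radians(10.33); c,s=np.cos(th),np.sin(th); Rl=np.array([[c,s],[-s,c]]); print("loc rel pivot",Rl@o["ee_pos"][:2]-[.5286,-.155])
w,d=camera("wrist"); W=cloud("wrist",d); np.save("w5.npy",W); cv2.imwrite("pics/w5.png",w[:,:,::-1])
for n in ["knob_grip","pivot","mark","jar","pad","fence"]:
    for r in mark_of(n,"wrist")[:2]:
        if r["score"]>.2: x=world("wrist",r["xyz"]); print(n,round(r["score"],2),np.round(x,4),Rl@x[:2],pix("wrist",r["xyz"]).astype(int))
a,_=camera("scene"); cv2.imwrite("pics/s5.png",cv2.resize(a[170:320,210:370],(640,600),interpolation=3)[:,:,::-1])
```

```text
{'time': np.float64(20.15), 'ee_pos': array([ 0.4742, -0.0724,  0.0749]), 'tcp_rot': array([-1.799057e+02, -1.376000e-01, -7.953510e+01]), 'wrist_force': array([-4.941 , -3.9155, 11.4138]), 'grasp_force': np.float64(59.2294)}
loc rel pivot [-0.07508469 -0.00123093]
knob_grip 0.71 [ 0.4694 -0.0722  0.0912] [ 0.44879479 -0.15521467] [292 309]
pivot 0.91 [ 0.5447 -0.0534  0.0215] [ 0.52634199 -0.15021163] [159 251]
mark 0.7 [ 0.4734 -0.0692  0.016 ] [ 0.45335557 -0.15300268] [281 244]
```

View pics/w5.png

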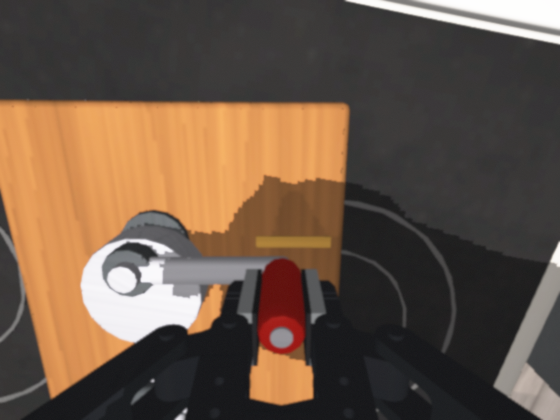

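View pics/s5.png

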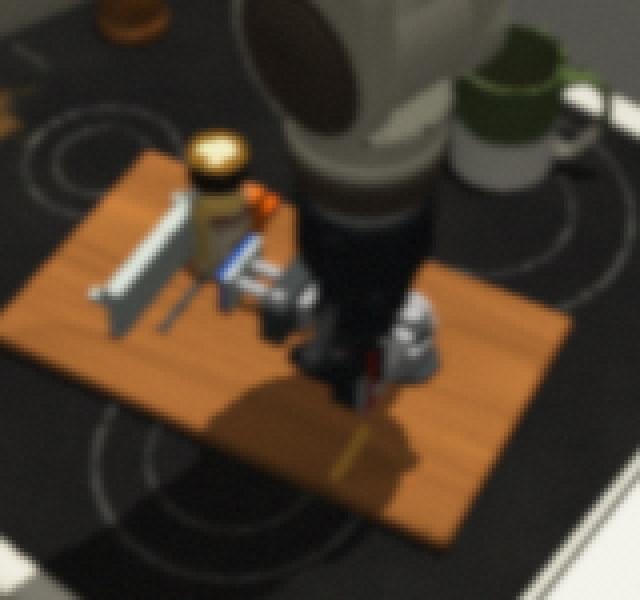

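The jar is upright and pressed by the pad, and the knob is held at (280,320). I'll measure the lever's direction against the clamp axis.

Run:
```python
from h import *
W=np.load("w5.npy"); im=cv2.imread("pics/w5.png"); th=np.radians(10.33); c,s=np.cos(th),np.sin(th); Rl=np.array([[c,s],[-s,c]])
l=W[...,:2]@Rl.T
a=l[250:292,170:232][(W[250:292,170:232,2]>.045)&(W[250:292,170:232,2]<.075)]
# midline of lever: mid of y-extent per x-bin
b=np.digitize(a[:,0],np.linspace(a[:,0].min(),a[:,0].max(),12)); M=np.array([[a[b==i,0].mean(),np.percentile(a[b==i,1],[3,97]).mean(),np.ptp(np.percentile(a[b==i,1],[3,97]))] for i in range(2,11) if (b==i).sum()>20])
print(len(a),np.round(M,4)); p=np.polyfit(M[:,0],M[:,1],1); print("slope deg",np.degrees(np.arctan(p[0])))
print("line y at pivot x, knob x",np.polyval(p,[.5286,.4536]))
H=cv2.cvtColor(im,cv2.COLOR_BGR2HSV); m=np.zeros(H.shape[:2],bool); m[233:252,255:332]=True
m&=(W[...,2]>.0)&(H[...,0]>18); z=l[m]; print("brass",len(z),np.median(z,0),np.percentile(z,[3,97],axis=0))
q=np.polyfit(*z.T,1); print("brass slope",np.degrees(np.arctan(q[0])))
# board edge direction (right/left edges)
e=[]
for v in range(110,240,4):
    r=np.nonzero((im[v,:,2]>150)&(im[v,:,0]<110))[0]; e.append
```

```text
2030 [[ 0.4822 -0.1571  0.0126]
 [ 0.4854 -0.1568  0.0128]
 [ 0.4886 -0.1569  0.0127]
 [ 0.4918 -0.1568  0.0126]
 [ 0.495  -0.1568  0.013 ]
 [ 0.4981 -0.1515  0.0232]
 [ 0.5014 -0.1518  0.0229]
 [ 0.5047 -0.1517  0.0226]
 [ 0.5074 -0.1515  0.0231]]
slope deg 15.591869549893635
line y at pivot x, knob x [-0.14514948 -0.16607838]
brass 46 [ 0.45820868 -0.15591607] [[ 0.42628705 -0.15823105]
 [ 0.46466079 -0.15345907]]
brass slope -0.23564075774278323
```

servo_tool:
  moves:
    - [[0,0,0],[-0.0012,0,0],5]
    - [[0,0,0],[0,0,0],5]
    - [[0,0,0],[0,0,0],5]
    - [[0,0,0],[0,0,0],5]

```text
time: 20.95
ee_pos: [0.474, -0.0716, 0.0749]
tcp_rot: [-179.9, -0.2, -79.6]
wrist_force: [-3.9, -6.0, 10.2]
opening: 0.0177
grasp_force: 59.2
```

Run:
```python
from h import *
o=get_obs(); th=np.radians(10.33); c,s=np.cos(th),np.sin(th); Rl=np.array([[c,s],[-s,c]]); print(np.round(o["wrist_force"],1),"loc rel pivot",Rl@o["ee_pos"][:2]-[.5286,-.155])
w,d=camera("wrist"); W=cloud("wrist",d); l=W[...,:2]@Rl.T
a=l[245:295,185:232]; zz=W[245:295,185:232,2]; a=a[(zz>.045)&(zz<.075)&(a[...,0]<.495)]
for x0 in np.arange(.475,.495,.004):
    k=a[(a[:,0]>x0)&(a[:,0]<x0+.004),1]; len(k)>20 and print(x0+.002,np.percentile(k,[3,97]).mean())
# jar pose from the scene and top camera depth
for cam in ["scene","top"]:
    _,d=camera(cam); W=cloud(cam,d).reshape(-1,3); t=W[(W[:,2]>.117)&(W[:,2]<.13)&(np.hypot(W[:,0]-.539,W[:,1]-.092)<.035)]
    if len(t)>10: print(cam,len(t),t.mean(0),Rl@((t.min(0)+t.max(0))/2)[:2],np.ptp(t,axis=0))
```

```text
[-3.9 -6.  10.2] loc rel pivot [-0.07507922 -0.00041192]
0.477 -0.1565589483869988
0.481 -0.15659904380780829
0.485 -0.15655133864754106
0.489 -0.15640736621267937
0.493 -0.15650052160137656
scene 153 [0.5357206  0.09138575 0.12299754] [ 0.54434503 -0.00426777] [0.04085578 0.04031893 0.00996494]
top 135 [0.53750847 0.09190957 0.12375294] [ 0.54608908 -0.00597867] [0.03928541 0.03951835 0.0127922 ]
```

```bash
python3 -c "
from workcell import job_done; print(job_done())"
```

```text
the job is handed in; nothing more can be done
None
```

The job is handed in: the brown-capped jar stands upright against the orange stop, the pad presses it to the fence, and the gripper still holds the red knob over the brass line, lined up to within about 1°.

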